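# Clear a glass plate into the spring-flap waste bin

## Task

Swing the flap of the yellow glass-waste bin right back by its red grip until it stays open by itself, then tilt the used glass plate out of the narrow blue soaking bin and put it in the yellow bin. Finally take the red grip again and ease the flap gently down until it is fully shut: never let its spring slam it. Leave the other things on the bench where they are.

Things in the scene. Friction and masses are not known exactly. Their poses are not given: they have to be found in the camera images.
- bin: Yellow open-topped glass-waste bin, fixed, on the right half of the bench. 170 (own x) x 120 (own y) x 130 mm high, walls and floor 5 mm, inside 160 x 110 x 125 mm deep; grey foot plate 186 x 136 x 8 mm. Origin: centre of its underside; z up. The flap's hinge runs along own x over its -y side; the red grip juts out over its +y side when shut. Turned by up to 0.3 rad.
- bin_mouth (a point): Centre of the bin's mouth, at rim height, 130 mm above the bench. Axes as the bin's.
- flap_hinge (a point): Middle of the flap's hinge axis: 60 mm to the bin's -y from its centre, 134 mm above the bench; the axis runs along the bin's x. A torsion spring (0.02 N m/rad, 0.03 N m preload when shut) and the flap's weight throw it shut from below about 1.87 rad; beyond this its weight leans it back on its stop and it stays open. Swinging it takes about 2 N at the grip.
- flap_grip (a point): Centre of the flap's red grip, 155 mm from the hinge axis: cylinder 18 mm across, 28 mm long, axis parallel to the hinge (bin's x), on a neck 14 mm wide, 8 mm thick, with 26 mm free before the flap's edge, in the flap's plane. Can be pinched from above across its end faces (28 mm apart); it then turns between the pads as the flap swings, so the gripper may keep pointing down.
- flap (a joint): Angle of the grey flap (172 x 118 x 8 mm, 0.35 kg) in rad: 0 = shut flat on the rim, pi/2 = upright, 2.2 = stop, leaning back to the bin's -y side. The grip is at hinge + 0.155 m * (cos q along the bin's +y, sin q up). Let go, it slams at over 8 rad/s; closing faster than 5 rad/s counts as a slam. Letting go with up to 8 mm left under the grip is no slam.
- caddy: Deep narrow blue soaking bin, fixed, on the left half of the bench, turned by up to 0.5 rad. Outside 100 (own x) x 26 (own y) x 75 mm high, walls 5 mm, so the slot inside is 90 x 16 mm; floor 6 mm up; flat foot 130 x 70 x 6 mm. Origin: centre of its underside; z up.
- plate: Greenish used glass plate, 55 (own x) x 8 (own y, thickness) x 110 mm (own z), about 0.12 kg. Origin at its centre. At first it stands on a low corner in the blue bin's slot, thickness along the slot's narrow way, leaning about 0.55 rad from upright to the blue bin's +x end; its upper end (+z) sticks out 40 to 50 mm above the rim and can be pinched across the 8 mm.
- beaker: Clear beaker, 71 mm across, 93 mm high; origin at the centre of its underside. Bystander behind the work.
- bottle_amber: Brown bottle with dark cap, 62 mm across, 135 mm high; origin at the centre of its underside. Bystander behind the work.
- tape_roll: Roll of brown tape, 92 mm across, 48 mm high; origin at the centre of its underside. Bystander behind the work.
- label_roll: White roll of labels, 60 mm across, 26 mm high; origin at the centre of its underside. Bystander left of the work.
There are look-alikes about, which are no part of the job. There is more than one size of the plate; the one meant has the size given above.

How it is judged:
On the way, in this order (a step that is already met when the one before it is completed fails the run):
1. the flap is swung right back and stays open, let go (value of joint flap above 1.9 rad and contact force between the fingers and anything else below 0.1 N), for 0.2 s.
2. the plate is lifted clear of the blue bin (z of plate in the frame of caddy above 0.14 m), for 0.1 s.
3. the plate is in the yellow bin, let go, with the flap still open (z of plate in the frame of bin_mouth below -0.02 m and x of plate in the frame of bin_mouth between -0.08 and 0.08 m and y of plate in the frame of bin_mouth between -0.055 and 0.055 m and contact force between the fingers and plate below 0.1 N and value of joint flap above 1.9 rad), for 0.2 s.
4. the flap is being let down in the gripper (value of joint flap between 0.1 and 1.4 rad and contact force between the fingers and bin above 0.3 N), for 0.15 s.
At the end, for the whole second after the job is handed in: The flap is shut (within 0.04 rad, about 6 mm at the grip) and the plate lies at rest inside the yellow bin, its centre at least 20 mm below the rim and between its walls (value of joint flap below 0.04 rad and z of plate in the frame of bin_mouth below -0.02 m and x of plate in the frame of bin_mouth between -0.08 and 0.08 m and y of plate in the frame of bin_mouth between -0.055 and 0.055 m and linear speed of plate below 0.05 m/s); the robot touches nothing.
It fails at once if the flap closes faster than 5 rad/s (slam) (velocity of joint flap below -5 rad/s).
It fails at once if a bystander is moved by more than 40 mm (distance of any of beaker, bottle_amber, tape_roll, label_roll from where it was at the start of the episode above 0.04 m).
It also fails if it takes over 72 s, if anything falls off the work surface, if the arm or the gripper's body presses on something with over 40 N, if the wrist force passes 120 N, or if a joint passes its speed limit or range.

## Robot

A 6-joint arm with a two-finger parallel gripper is mounted at the origin on a cart in front of the work surface, level with it; the furniture and walls round the work are solid. World frame = base frame: x ahead of the robot, y to its left, z up, the work surface at z = 0. Lengths are in m, angles in rad, forces in N, time in s.
With the tool pointing down it reaches from about 0.4 to 0.825 m from the base axis. Payload 7 kg.
Tool frame: the origin (TCP) lies on the mounting face of the last link; the fingertips stand 178 mm ahead of it and the grasp point (between the pads) lies 159 mm ahead of it; z points along the fingers, y is the direction in which the jaws open and shut (so a half turn about z gives the same grasp; the last joint's range is limited). The gripper opens to 88 mm and grips with 3 to 60 N. Pads are 19 mm wide; open, the fingers measure 130 mm over their backs; the gripper's body (78 mm by 193 mm) begins 47 mm behind the grasp point.
Start: joints at [1.629, 0.359, 0.012, 0, -1.224, -0.288], TCP at [0.154, 0.657, 0.405] pointing down, gripper open.
Joint ranges: [-3.07, 3.07], [-1.43, 2.12], [-1.02, 1.25], [-3.03, 1.67], [-3.05, -0], [-3.03, 3.03]. Speed limits (rad/s): [2.39, 2.39, 3.01, 3.14, 3.14, 3.14].

## Interface

Orientations are given as [roll, pitch, yaw] about the fixed x, y, z axes, in that order (R = Rz(yaw) Ry(pitch) Rx(roll)).
In Python, from station import * gives the robot as it stands.
- The arm moves only by the tool arm_command, never from a script. Its argument "targets" is a list of rows, each a list of 3 entries, a list of its own where there are three numbers: the turn, a rotation vector about the world's x, y, z in rad, then the shift along the world's x, y, z in mm, then the closure, from 0 (fully open) to 1 (shut). In form: [[[wx, wy, wz], [tx, ty, tz], fingers], ...]. A call has 1 to 8 rows; each row shifts and turns the commanded pose from where the row before left it; what a row does not reach is not made up. A row lasts 1/10 s, in which the tool goes at most 50 mm and 8.59 degrees, less where a joint would pass 70% of its speed; a pose out of reach is approached as far as the arm can. A call with a gripper value outside its range is refused whole. The fingers move at their own pace and stop on an object; "squeeze" is the grip in N (left out, the last holds). Time passes only in rows, so rows that do not move let the fingers close. It gives the time, the measured TCP pose, the force and the opening at its end, in the units of the state.
- get_state(): the state, without advancing time (a new reading comes with each control period).
- grab_frame(name): name is "scene" or "top"; returns (picture, depth): 400x640x3 uint8, red, green, blue; 400x640 float32, m along the optical axis (not along the pixel's ray), 0 where there is no reading.
- camera_params(name): a dict with "mtx" (3x3 intrinsics, pixels), "eye" and "orientation" of the camera in the world. Camera axes: x right, y down, z forward; pixel columns grow to the right and rows downward; lengths in m; the calibration is good to about 2 mm. A picture is of the moment at which its call begins. camera_params takes no time and is no camera call.
- job_done(): hands the job in, once; it reports no verdict.
The state is a dict: "t": time; "q": joint angles; "qd": joint speeds; "joint_efforts": joint torques, N m; "eef_pos": TCP position; "ee_rot": TCP orientation; "force": force on the tool from outside, world axes, zero at the start; "moment": the same for the moment, N m; "width": finger opening in m.
Only numpy, scipy, OpenCV 4.12 (cv2) and the standard library are available. Lean on these libraries where they do the work, as an engineer would, in place of code of your own. Each camera call takes 0.05 s, during which the arm holds its last target.

## Working session

There is one attempt and no reset: what is moved stays moved. The work goes in short steps, Python scripts to look and compute and a tool call to move; the robot and the scene stay as the last step left them, time stands still between calls to the robot, and variables do not carry over. Pictures are saved under pics/ and viewed, and the job is handed in when it is done.

Besides the shell and the picture viewer there is one more tool, called after "Request:" as name(argument=value, ...), one argument or row to a line, values as JSON. arm_command: Moves the arm, as the interface text tells. Its arguments: {"type":"object","properties":{"targets":{"type":"array"},"squeeze":{"type":"number"}},"required":["targets"]}

```bash
mkdir -p pics; ls
python3 - <<'E'
from station import *
import cv2,numpy as np
s=get_state();print(s)
for n in("scene","top"):
    p,d=grab_frame(n);np.savez(f"{n}0.npz",p=p,d=d);c=camera_params(n);print(n,c)
    cv2.imwrite(f"pics/{n}0.png",p[:,:,::-1])
E
```

```text
pics
{'t': 0.0, 'q': array([ 1.62910123e+00,  3.59359630e-01,  1.10363694e-02, -3.57289603e-04,
       -1.22408097e+00, -2.88084976e-01]), 'qd': array([ 0.00025244, -0.00178111,  0.0006183 , -0.00046276,  0.00072177,
       -0.00128464]), 'joint_efforts': array([ 6.34057469e-04, -5.82718027e+01,  2.93066901e+01,  6.99789271e+00,
        7.08003514e-03, -1.44859014e-04]), 'eef_pos': array([0.15370615, 0.65705508, 0.40372899]), 'ee_rot': array([ 3.13995557e+00, -1.34845911e-04, -2.29901641e-01]), 'force': array([ 0.22845535, -0.01147864, -0.05119614]), 'moment': array([-0.0214414 , -0.00099021,  0.00382202]), 'width': 0.08760686711930862}
scene {'mtx': array([[366.4022472 ,   0.        , 322.82805346],
       [  0.        , 366.4022472 , 197.49606666],
       [  0.        ,   0.        ,   1.        ]]), 'eye': array([ 0.25901232, -0.61792619,  0.62106276]), 'orientation': array([-2.19890247e+00,  1.54781352e-03, -4.64807704e-01])}
top {'mtx': array([[372.78215531,   0.        , 315.78195224],
       [  0.        , 372.78215531, 200.68033208],
       [  0.        ,   0.        ,   1.        ]]), 'eye': array([0.48873346, 0.05164967, 1.07203649]), 'orientation': array([-3.07235601,  0.01294344, -1.55429308])}
```

View pics/scene0.png

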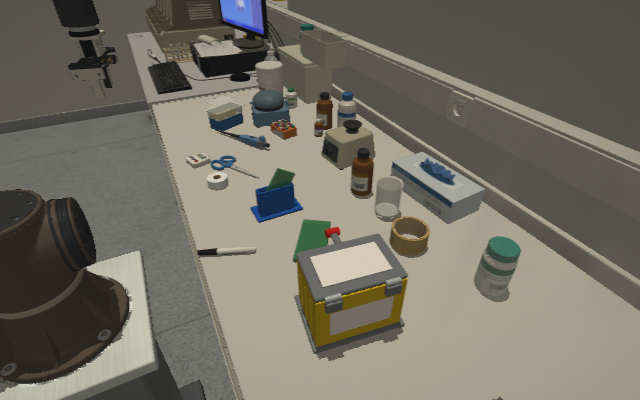

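View pics/top0.png

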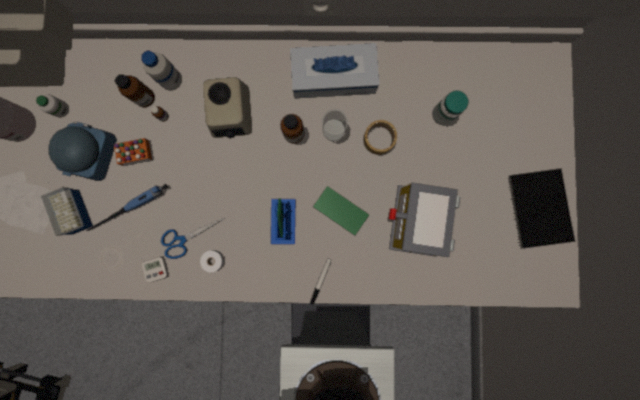

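The scene shows the yellow bin with its shut grey flap at about (350,290) and the red grip at (333,232). The blue bin with a green plate is at (278,195), and a larger green sheet lies flat at (313,240). In the top view these are at (425,220), (393,214), (284,220) and (341,210). There are two plate candidates: the one standing in the blue bin, and the flat sheet at top (341,210). I'll measure both.

```bash
cat > h.py <<'E'
import numpy as np,cv2
from station import *
from scipy.spatial.transform import Rotation as R
def cam(n):
    c=camera_params(n);return c['mtx'],np.array(c['eye']),R.from_euler('xyz',c['orientation']).as_matrix()
def ray(n,uv):
    K,e,M=cam(n);uv=np.atleast_2d(uv).astype(float)
    d=np.c_[(uv[:,0]-K[0,2])/K[0,0],(uv[:,1]-K[1,2])/K[1,1],np.ones(len(uv))]
    return e,d@M.T
def onz(n,uv,z):
    e,d=ray(n,uv);return e+d*((z-e[2])/d[:,2])[:,None]
def tri(a,ua,b,ub):
    e1,d1=ray(a,ua);e2,d2=ray(b,ub);d1=d1[0]/np.linalg.norm(d1);d2=d2[0]/np.linalg.norm(d2)
    t=np.linalg.lstsq(np.c_[d1,-d2],e2-e1,rcond=None)[0]
    p,q=e1+d1*t[0],e2+d2*t[1];return (p+q)/2,np.linalg.norm(p-q)
def proj(n,P):
    K,e,M=cam(n);c=(np.atleast_2d(P)-e)@M;c=c/c[:,2:];return (c@K.T)[:,:2]
def cloud(n,d):
    v,u=np.mgrid[:400,:640];e,r=ray(n,np.c_[u.ravel(),v.ravel()])
    return (e+r*d.ravel()[:,None]).reshape(400,640,3)
E
python3 - <<'E'
from h import *
for n,(a,b,c,d) in {"top":(255,465,175,275),"scene":(230,430,160,350)}.items():
    f=np.load(f"{n}0.npz");p=f['p'];k=cv2.resize(p[c:d,a:b],None,fx=3.5 if n=="top" else 3,fy=3.5 if n=="top" else 3,interpolation=cv2.INTER_CUBIC)
    cv2.imwrite(f"pics/{n}0c.png",k[:,:,::-1])
    X=cloud(n,f['d']);hsv=cv2.cvtColor(p,cv2.COLOR_RGB2HSV)
    print(n,"depth valid",(f['d']>0).mean())
    for nm,lo,hi in(("red",(172,120,60),(180,255,255)),("green",(45,60,20),(90,255,255)),("blue",(105,120,30),(130,255,255)),("yellow",(18,120,50),(32,255,255))):
        m=cv2.inRange(hsv,lo,hi);N,L,S,C=cv2.connectedComponentsWithStats(m)
        for i in range(1,N):
            if S[i,4]>15:
                P=X[(L==i)&(f['d']>0)]
                print(nm,S[i],C[i].round(1),np.median(P,0).round(3),np.percentile(P[:,2],[2,98]).round(3))
E
```

```text
top depth valid 0.99586328125
green [445  91  23  23 412] [455.9 102. ] [ 0.818 -0.296  0.115] [0.106 0.118]
green [37 96 11 10 81] [ 41.8 100.4] [0.821 0.82  0.083] [0.076 0.086]
green [ 55 103   6  11  19] [ 57.9 108.3] [0.812 0.802 0.043] [0.041 0.047]
green [ 314  187   54   48 1227] [340.8 210.3] [ 0.536 -0.005  0.012] [0.008 0.016]
green [278 199   5  38 123] [279.8 216.4] [0.514 0.158 0.103] [0.045 0.128]
blue [142  51  15  15 153] [149.   58.2] [0.911 0.498 0.15 ] [0.139 0.154]
blue [313  57  43  15 386] [334.4  64.3] [0.93  0.02  0.086] [0.071 0.1  ]
blue [ 73 191  18  39 150] [ 81.9 210.3] [0.527 0.728 0.025] [0.012 0.042]
blue [271 200  24  44 810] [283.5 222.2] [0.498 0.149 0.009] [0.004 0.078]
blue [164 230  15  16  42] [171.7 236.1] [0.459 0.473 0.011] [0.004 0.016]
blue [162 236   5  10  18] [163.3 240.8] [0.44  0.501 0.009] [0.005 0.014]
blue [166 236  20  22  87] [177.7 247.4] [0.425 0.452 0.011] [0.006 0.014]
yellow [373 148  17   5  36] [380.  150.6] [ 0.703 -0.109  0.046] [0.023 0.052]
yellow [400 185  10  28  99] [405.6 194.1] [ 0.584 -0.17   0.11 ] [0.027 0.132]
[... 337 characters left out ...]
3]
green [293 220  37  42 828] [311.5 235.6] [0.54  0.003 0.011] [0.008 0.013]
green [489 237  31  26 599] [503.8 248.8] [ 0.813 -0.308  0.114] [0.101 0.117]
blue [220   0  45  34 713] [238.4  14.9] [0.82  1.516 0.258] [0.209 0.335]
blue [343  92   9   8  55] [347.2  95.4] [0.912 0.487 0.146] [0.131 0.15 ]
blue [211 113  32  18 212] [227.4 122.5] [0.518 0.727 0.022] [0.002 0.041]
blue [339 113  16   4  32] [346.  114.5] [0.894 0.47  0.079] [0.074 0.084]
blue [ 251  183   52   39 1205] [274.8 202.6] [0.494 0.145 0.028] [0.003 0.075]
yellow [391 217  38  38 630] [407.9 242.1] [ 0.716 -0.146  0.031] [0.004 0.048]
yellow [ 297  259  110   88 2657] [344.5 310.2] [ 0.467 -0.278  0.08 ] [0.01 0.13]
```

```bash
ls pics
```

```text
scene0.png
scene0c.png
top0.png
top0c.png
```

View pics/top0c.png

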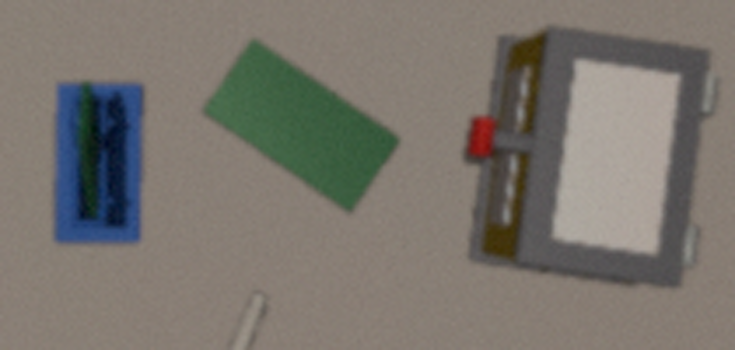

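View pics/scene0c.png

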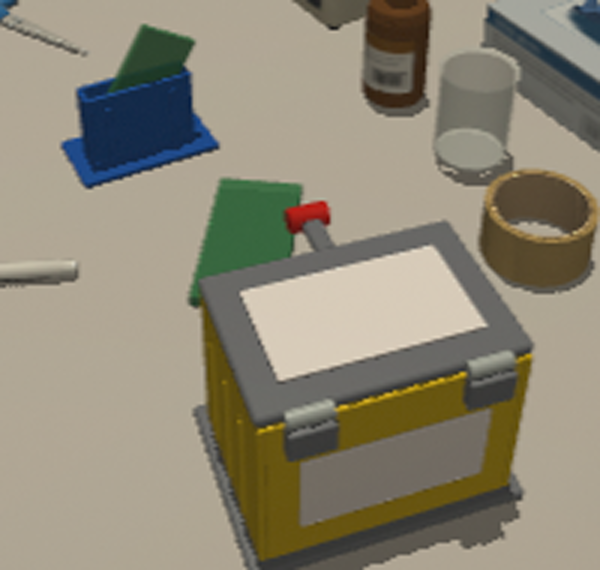

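The crops show two plate candidates. The one at scene (280,179) stands leaning in the blue bin and fits the description. The flat sheet at scene (312,236) is lying loose, so it's likely the look-alike. Next I'll measure sizes and poses.

Run:
```python
from h import *
ft=np.load("top0.npz");fs=np.load("scene0.npz")
F={'top':ft,'scene':fs}
hs={n:cv2.cvtColor(F[n]['p'],cv2.COLOR_RGB2HSV) for n in F}
X={n:cloud(n,F[n]['d']) for n in F}
def comp(n,m,box):
    z=np.zeros_like(m);a,b,c,d=box;z[c:d,a:b]=m[c:d,a:b];N,L,S,C=cv2.connectedComponentsWithStats(z);i=1+np.argmax(S[1:,4]);return (L==i),C[i],S[i]
def red(n):return cv2.inRange(hs[n],(172,130,60),(180,255,255))|cv2.inRange(hs[n],(0,170,80),(6,255,255))
mt,ct,st=comp('top',red('top'),(370,420,190,240));ms,cs,ss=comp('scene',red('scene'),(310,360,215,250))
print('grip',ct,st,cs,ss,tri('top',ct,'scene',cs))
for n,m in(('top',mt),('scene',ms)):print(n,np.median(X[n][m],0).round(4),np.percentile(X[n][m],[5,95],axis=0).round(3))
# flat plate
g=cv2.inRange(hs['top'],(45,60,20),(90,255,255));m,c,s=comp('top',g,(310,375,180,240))
P=onz('top',np.argwhere(m)[:,::-1],.01);r=cv2.minAreaRect(P[:,:2].astype(np.float32));print('flat',r)
# caddy
b=cv2.inRange(hs['top'],(100,100,20),(130,255,255))|g
m,c,s=comp('top',b,(262,305,190,250))
m=cv2.morphologyEx(m.astype(np.uint8),cv2.MORPH_CLOSE,np.ones((7,7)));cn=max(cv2.findContours(m,0,1)[0],key=len)[:,0]
print('caddy foot',cv2.minAreaRect(onz('top',cn,.006)[:,:2].astype(np.float32)))
for n in F:
    box=(255,310,190,250) if n=='top' else (245,310,160,225)
    bb=cv2.inRange(hs[n],(100,90,20),(130,255,255));m,c,s=comp(n,bb,box);Q=X[n][m];Q=Q[(Q[:,2]>.062)&(Q[:,2]<.085)]
    print(n,'rim',len(Q),cv2.minAreaRect(Q[:,:2].astype(np.float32)) if len(Q)>4 else '',np.median(Q[:,2]))
    gg=cv2.inRange(hs[n],(45,50,15),(95,255,255));m,c,s=comp(n,gg,(272,292,190,245) if n=='top' else (262,300,162,195))
    Q=X[n][m];np.save(f'pl_{n}.npy',Q)
    q=Q[Q[:,2]>.075];cc=np.median(q,0);print(n,'plate',len(q),cc.round(4),'min',q.min(0).round(3),'max',q.max(0).round(3));
    u,sv,vt=np.linalg.svd(q-q.mean(0));print(vt[2],(sv/np.sqrt(len(q))).round(4))
# bin: flap top plane
for n in F:
    Q=X[n][170:350,290:470].reshape(-1,3);Q=Q[(Q[:,2]>.128)&(Q[:,2]<.148)&(Q[:,1]<-.1)]
    print(n,'flap',np.percentile(Q[:,2],[5,50,95]).round(4),cv2.minAreaRect(Q[:,:2].astype(np.float32)))
```

```text
grip [392.26785714 213.82142857] [389 209   7  11  56] [331.70454545 231.20454545] [325 227  15  11  88] (array([ 0.52370061, -0.12790467,  0.13291501]), np.float64(0.00030448463966076874))
top [ 0.5228 -0.1258  0.1417] [[ 0.513 -0.133  0.138]
 [ 0.535 -0.121  0.145]]
scene [ 0.5203 -0.1339  0.1397] [[ 0.509 -0.138  0.132]
 [ 0.534 -0.128  0.142]]
flat ((0.5358806848526001, -0.004795379936695099), (0.14335888624191284, 0.07008522003889084), 56.60921096801758)
caddy foot ((0.5029852390289307, 0.16085310280323029), (0.12588109076023102, 0.06578352302312851), 1.1773673295974731)
top rim 207 ((0.503125786781311, 0.16148948669433594), (0.09900540858507156, 0.03284766152501106), 1.3828588724136353) 0.07523753287185819
top plate 110 [0.5212 0.1583 0.1078] min [0.486 0.052 0.077] max [0.559 0.164 1.072]
[-0.03769461  0.99368389  0.10569505] [0.0937 0.0204 0.0029]
scene rim 234 ((0.5007403492927551, 0.15099966526031494), (0.028662949800491333, 0.09793311357498169), 82.18109130859375) 0.0700859219630714
scene plate 325 [0.521  0.1546 0.0962] min [ 0.259 -0.618  0.075] max [0.559 0.163 0.621]
[ 0.24126339 -0.62293051 -0.74414351] [0.0544 0.0181 0.0105]
top flap [0.1356 0.1395 0.1431] ((0.5141693353652954, -0.20323649048805237), (0.17243266105651855, 0.17195768654346466), 82.20093536376953)
scene flap [0.131  0.1386 0.1412] ((0.5117506384849548, -0.20763754844665527), (0.17306412756443024, 0.17199377715587616), 81.72708129882812)
```

The flat sheet measures 143 × 70 mm, so it's the wrong size and is the look-alike. Next I'll check the standing plate's size and pose on its own plane.

Run:
```python
from h import *
fs=np.load("scene0.npz");ft=np.load("top0.npz")
hs=cv2.cvtColor(fs['p'],cv2.COLOR_RGB2HSV);ht=cv2.cvtColor(ft['p'],cv2.COLOR_RGB2HSV)
ms=np.zeros((400,640),np.uint8);ms[160:197,260:302]=cv2.inRange(hs,(45,50,15),(98,255,255))[160:197,260:302]
mt=np.zeros((400,640),np.uint8);mt[190:245,274:290]=cv2.inRange(ht,(45,50,15),(98,255,255))[190:245,274:290]
Q=cloud('top',ft['d'])[mt>0];Q=Q[(Q[:,2]>.09)&(Q[:,2]<.2)];print('top cloud y',np.percentile(Q[:,1],[5,50,95]).round(4),'zmax',Q[:,2].max(), 'x at zmax',Q[Q[:,2].argmax()])
Q=cloud('scene',fs['d'])[ms>0];Q=Q[(Q[:,2]>.08)&(Q[:,2]<.2)];print('scene y',np.percentile(Q[:,1],[5,50,95]).round(4))
cn=max(cv2.findContours(ms,0,1)[0],key=len)
ap=cv2.approxPolyDP(cn,2,True)[:,0];print(ap.tolist())
e,d=ray('scene',ap)
for y in(.154,.158):
    P=e+d*((y-e[1])/d[:,1])[:,None];print(y,P[:,[0,2]].round(4).tolist())
k=np.vstack([cv2.resize(fs['p'][155:225,240:330],None,fx=7,fy=7,interpolation=2),])
cv2.imwrite('pics/plate.png',k[:,:,::-1])
```

```text
top cloud y [0.1572 0.1598 0.1633] zmax 0.12927066150843314 x at zmax [0.51856683 0.16258119 0.12927066]
scene y [0.1521 0.1546 0.1576]
[[294, 173], [277, 168], [266, 190], [289, 184]]
0.154 [[0.5596, 0.1025], [0.5139, 0.1306], [0.4786, 0.073], [0.5435, 0.0723]]
0.158 [[0.5612, 0.0998], [0.5152, 0.1281], [0.4797, 0.0702], [0.545, 0.0694]]
```

View pics/plate.png

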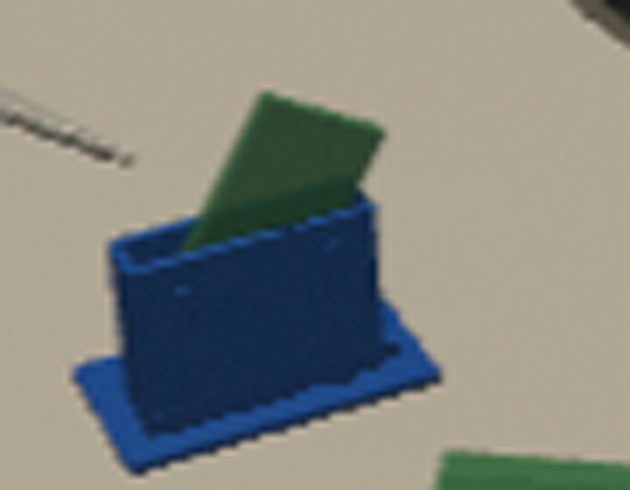

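The standing plate's upper edge is about 54 mm wide with a lean of 0.55 rad, so it is the plate meant. Next is the flap: I'm moving above the red grip with the jaws along the bin's x.

Request:
arm_command(
  targets=[
    [[0,0,-0.08],[20,-44,0],0],
    [[0,0,-0.08],[20,-44,0],0],
    [[0,0,-0.08],[20,-44,0],0],
    [[0,0,-0.08],[20,-44,0],0],
    [[0,0,-0.08],[20,-44,0],0],
    [[0,0,-0.08],[20,-44,0],0],
    [[0,0,-0.08],[20,-44,0],0],
    [[0,0,-0.08],[20,-44,0],0],
  ],
  squeeze=15,
)

```text
t: 0.9
eef_pos: [0.314, 0.3032, 0.4046]
ee_rot: [-3.142, 0.0, -0.873]
force: [0.6, 1.0, 0.1]
width: 0.0875
```

Request:
arm_command(
  targets=[
    [[0,0,-0.08],[20,-44,0],0],
    [[0,0,-0.08],[20,-44,0],0],
    [[0,0,-0.08],[20,-44,0],0],
    [[0,0,-0.08],[20,-44,0],0],
    [[0,0,-0.08],[20,-44,0],0],
    [[0,0,-0.08],[20,-44,0],0],
    [[0,0,-0.08],[20,-44,0],0],
    [[0,0,-0.08],[20,-44,0],0],
  ],
)

```text
t: 1.7
eef_pos: [0.474, -0.0489, 0.4047]
ee_rot: [-3.141, 0.0, -1.513]
force: [0.4, 1.3, 0.6]
width: 0.0878
```

Request:
arm_command(
  targets=[
    [[0,0,-0.1],[24,-40,-20],0],
    [[0,0,-0.096],[24,-40,-20],0],
    [[0,0,0],[0,0,-22],0],
    [[0,0,0],[0,0,0],0],
    [[0,0,0],[0,0,0],0],
  ],
)

```text
t: 2.2
eef_pos: [0.5209, -0.1255, 0.3432]
ee_rot: [3.14, -0.001, -1.705]
force: [0.6, -0.1, -0.0]
width: 0.0876
```

```bash
cat > look.py <<'E'
import sys
from h import *
for n in sys.argv[2].split(','):
    p,d=grab_frame(n);np.savez(f"{n}{sys.argv[1]}.npz",p=p,d=d)
    a,b,c,e=map(int,sys.argv[3].split(',')) if len(sys.argv)>3 else (0,640,0,400)
    k=p[c:e,a:b];f=min(800/k.shape[1],600/k.shape[0]);k=cv2.resize(k,None,fx=f,fy=f,interpolation=2);cv2.imwrite(f"pics/{n}{sys.argv[1]}.png",k[:,:,::-1])
s=get_state();print(s['t'],s['eef_pos'].round(4),s['ee_rot'].round(3),s['force'].round(2),s['width'],s['q'].round(2))
E
python3 look.py 1 scene 250,450,150,300
```

```text
2.25 [ 0.5211 -0.1251  0.3442] [-3.141 -0.    -1.705] [ 0.77 -0.58 -0.51] 0.08760394035360558 [ 0.13  0.18 -0.38  0.   -1.01 -0.26]
```

View pics/scene1.png

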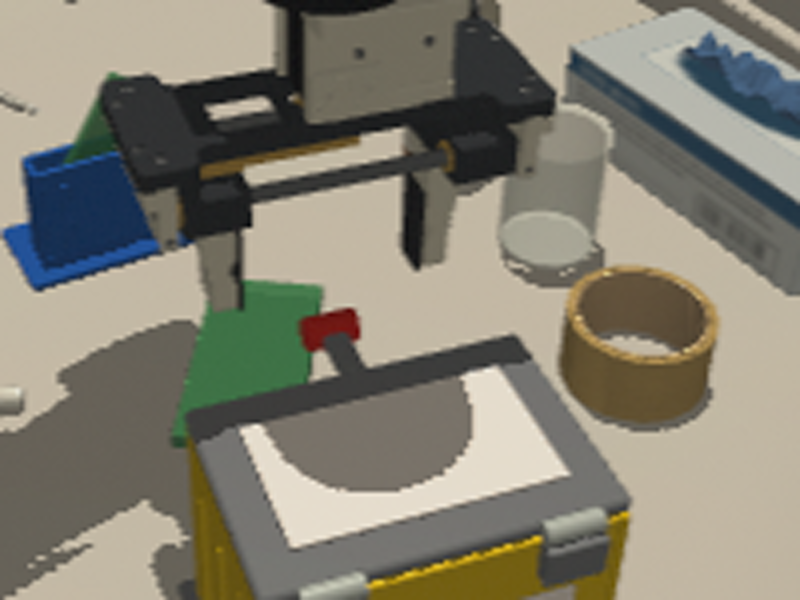

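The jaws straddle the red grip (at crop (330,330)). I'm going down and pinching it.

Request:
arm_command(
  targets=[
    [[0,0,-0.004],[1,-3,-25],0],
    [[0,0,0],[0,0,-25],0],
    [[0,0,0],[0,0,0],1],
    [[0,0,0],[0,0,0],1],
    [[0,0,0],[0,0,0],1],
    [[0,0,0],[0,0,0],1],
    [[0,0,0],[0,0,0],1],
    [[0,0,0],[0,0,0],1],
  ],
  squeeze=20,
)

```text
t: 3.05
eef_pos: [0.5222, -0.1286, 0.2938]
ee_rot: [-3.141, 0.0, -1.71]
force: [-0.1, -0.5, 0.4]
width: 0.0451
```

```bash
python3 look.py 2 scene 250,450,150,300
```

```text
3.1 [ 0.5221 -0.1286  0.2936] [-3.141  0.    -1.71 ] [ 0.14 -0.52 -0.26] 0.041344324810793386 [ 0.12  0.24 -0.44  0.   -0.89 -0.26]
```

View pics/scene2.png

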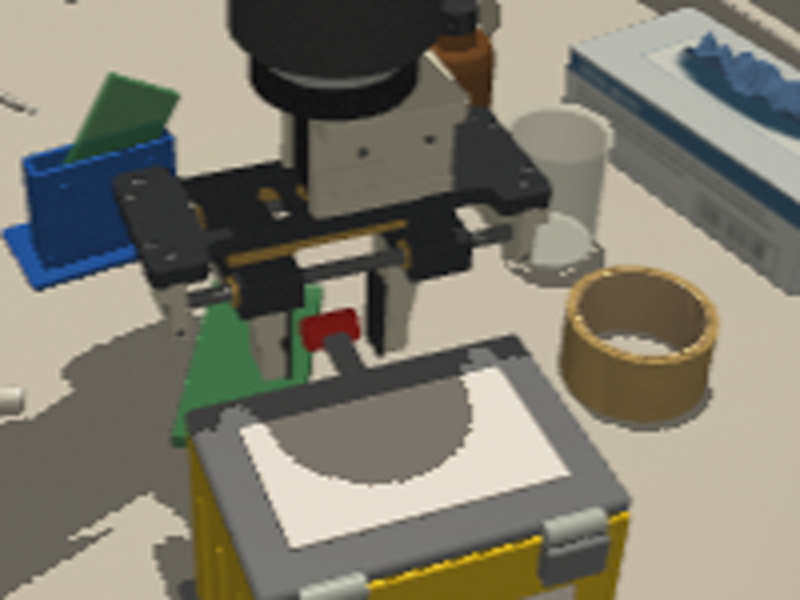

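Request:
arm_command(
  targets=[
    [[0,0,0],[0,0,0],1],
    [[0,0,0],[0,0,0],1],
    [[0,0,0],[0,0,0],1],
    [[0,0,0],[0,0,0],1],
  ],
  squeeze=20,
)

```text
t: 3.5
eef_pos: [0.5226, -0.1287, 0.2935]
ee_rot: [-3.14, -0.0, -1.71]
force: [3.7, -2.3, 0.8]
width: 0.0274
```

Run:
```python
import numpy as np
q=np.linspace(0,2.2,23);b=np.array([.1376,.9905])
P=np.c_[155*np.cos(q)[:,None]*b,155*np.sin(q)];P-=P[0]
R=np.round(P);print(np.diff(R,axis=0).astype(int).tolist(),R[-1])
```

```text
[[0, -1, 15], [0, -2, 16], [-1, -4, 15], [-1, -5, 14], [-1, -7, 14], [-1, -8, 14], [-1, -9, 12], [-1, -11, 11], [-2, -11, 10], [-2, -13, 9], [-2, -13, 8], [-2, -14, 6], [-2, -14, 5], [-2, -15, 4], [-2, -16, 2], [-2, -15, 0], [-2, -15, -1], [-2, -15, -3], [-2, -15, -4], [-2, -14, -6], [-2, -14, -7], [-2, -13, -9]] [ -34. -244.  125.]
```

Request:
arm_command(
  targets=[
    [[0,0,0],[0,-1,15],1],
    [[0,0,0],[0,-2,16],1],
    [[0,0,0],[-1,-4,15],1],
    [[0,0,0],[-1,-5,14],1],
    [[0,0,0],[-1,-7,14],1],
    [[0,0,0],[-1,-8,14],1],
    [[0,0,0],[-1,-9,12],1],
  ],
)

```text
t: 4.2
eef_pos: [0.5176, -0.1645, 0.3939]
ee_rot: [-3.14, 0.001, -1.709]
force: [6.3, -0.5, -4.6]
width: 0.0277
```

```bash
python3 look.py 3 scene 250,450,100,300
```

```text
4.25 [ 0.5174 -0.1657  0.3955] [-3.139 -0.    -1.71 ] [2.86 0.9  0.26] 0.027766982812503997 [ 0.05  0.15 -0.29  0.   -1.13 -0.19]
```

View pics/scene3.png

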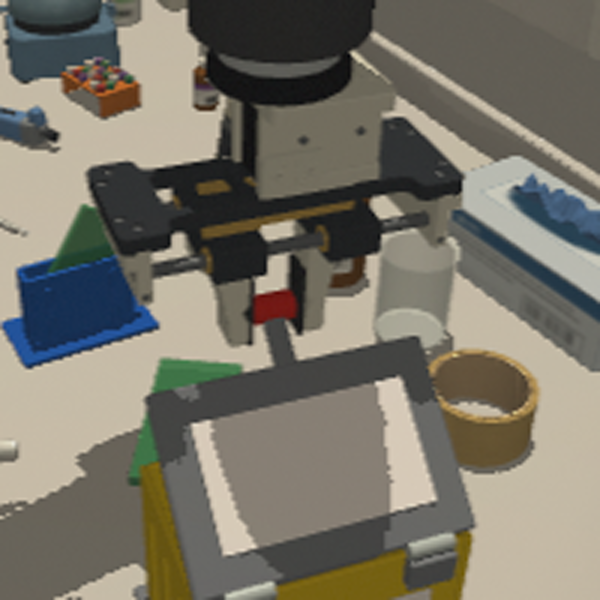

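The grip, at crop (272,305), is held between the pads and the flap is lifting with it. I'll keep going round the arc.

Request:
arm_command(
  targets=[
    [[0,0,0],[-1,-11,11],1],
    [[0,0,0],[-2,-11,10],1],
    [[0,0,0],[-2,-13,9],1],
    [[0,0,0],[-2,-13,8],1],
    [[0,0,0],[-2,-14,6],1],
    [[0,0,0],[-2,-14,5],1],
    [[0,0,0],[-2,-15,4],1],
    [[0,0,0],[-2,-16,2],1],
  ],
)

```text
t: 5.05
eef_pos: [0.5027, -0.2718, 0.449]
ee_rot: [-3.139, 0.001, -1.709]
force: [5.0, 1.3, -0.5]
width: 0.0277
```

Request:
arm_command(
  targets=[
    [[0,0,0],[-2,-15,0],1],
    [[0,0,0],[-2,-15,-1],1],
    [[0,0,0],[-2,-15,-3],1],
    [[0,0,0],[-2,-15,-4],1],
    [[0,0,0],[-2,-14,-6],1],
    [[0,0,0],[-2,-14,-7],1],
    [[0,0,0],[-1,-9,-6],1],
  ],
)

```text
t: 5.75
eef_pos: [0.4892, -0.3703, 0.4219]
ee_rot: [-3.14, -0.002, -1.71]
force: [2.9, -4.1, 6.0]
width: 0.028
```

```bash
python3 look.py 4 scene,top
```

```text
5.85 [ 0.4892 -0.3707  0.4215] [-3.140e+00 -2.000e-03 -1.711e+00] [ 3.98 -4.48  5.67] 0.02767076941854593 [-0.33  0.25 -0.11  0.   -1.21  0.19]
```

View pics/scene4.png

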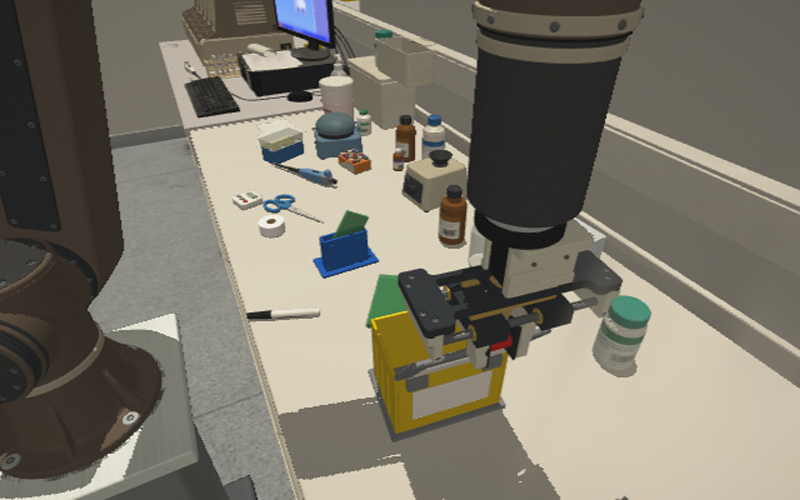

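The flap is nearly upside-back: the grip height gives about 2.16 rad, with slight load at the stop. I'm opening the jaws, backing out upward and checking.

Request:
arm_command(
  targets=[
    [[0,0,0],[0,0,0],0],
    [[0,0,0],[0,0,0],0],
    [[0,0,0],[0,0,0],0],
    [[0,0,0],[0,0,0],0],
    [[0,0,0],[0,0,0],0],
    [[0,0,0],[0,0,0],0],
  ],
)

```text
t: 6.45
eef_pos: [0.489, -0.3684, 0.4212]
ee_rot: [3.141, 0.0, -1.71]
force: [-0.7, -0.5, -0.9]
width: 0.07
```

Request:
arm_command(
  targets=[
    [[0,0,0],[0,0,20],0],
    [[0,0,0],[0,10,30],0],
    [[0,0,0],[0,20,20],0],
    [[0,0,0],[0,40,0],0],
    [[0,0,0],[0,40,0],0],
  ],
)

```text
t: 6.95
eef_pos: [0.4888, -0.2578, 0.4918]
ee_rot: [-3.14, 0.0, -1.711]
force: [1.6, 0.7, 1.1]
width: 0.0875
```

```bash
python3 look.py 5 scene,top
```

```text
7.05 [ 0.4887 -0.2554  0.4921] [-3.140e+00  1.000e-03 -1.707e+00] [ 0.36  0.37 -0.19] 0.08771811128828652 [-0.13  0.11 -0.12 -0.   -1.34 -0.01]
```

View pics/scene5.png

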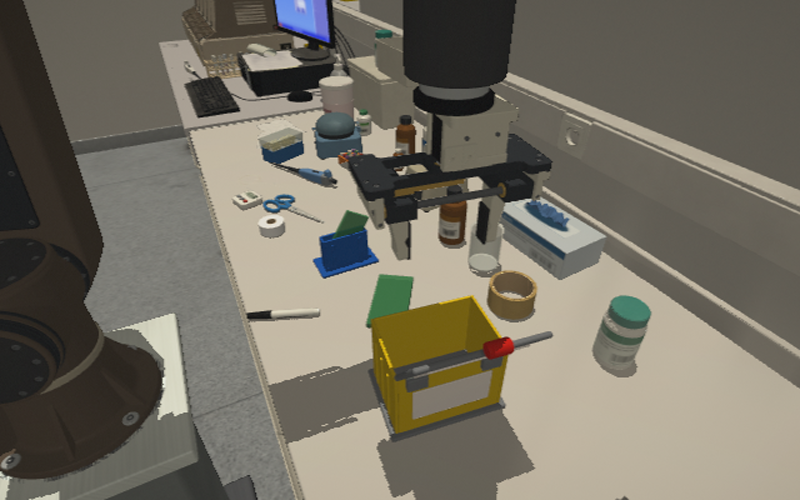

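View pics/top5.png

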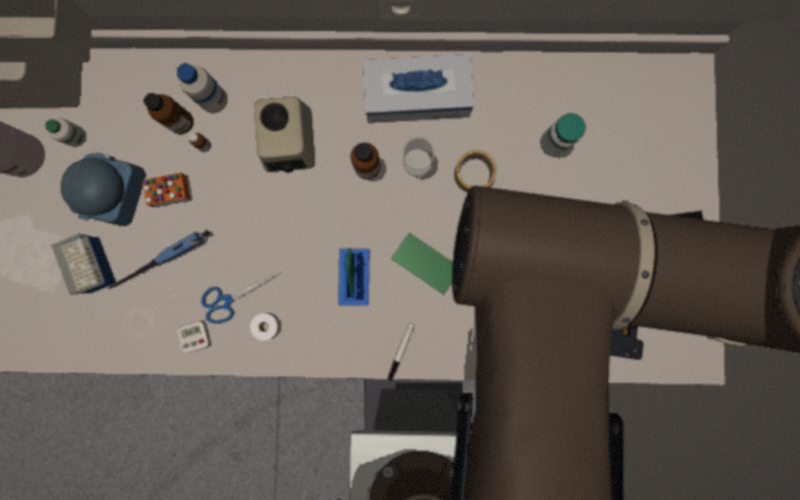

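The flap stays open by itself, with the grip leaning back at (498,347) and the mouth clear. Now to the plate: turn the jaws across the blue slot and tilt the tool 0.55 rad to match the plate.

Request:
arm_command(
  targets=[
    [[0,0,0.144],[14,34,0],0],
    [[0,0,0.144],[14,34,0],0],
    [[0,0,0.144],[14,34,0],0],
    [[0,0,0.144],[14,34,-10],0],
    [[0,0,0.144],[14,34,-10],0],
    [[0,0,0.144],[14,34,-15],0],
    [[0,0,0.144],[14,34,-15],0],
    [[0,0,0.144],[15,35,-15],0],
  ],
)

```text
t: 7.85
eef_pos: [0.6025, 0.0156, 0.4258]
ee_rot: [-3.141, -0.0, -0.552]
force: [0.0, -0.9, -0.0]
width: 0.0878
```

Request:
arm_command(
  targets=[
    [[0,0,0.144],[15,35,-15],0],
    [[0,0,0.144],[15,35,-15],0],
    [[0,0,0.144],[15,35,-15],0],
    [[0,0,0.144],[15,35,-15],0],
    [[-0.003,0.14,0],[0,0,0],0],
    [[-0.003,0.14,0],[0,0,0],0],
    [[-0.003,0.14,0],[0,0,0],0],
    [[-0.003,0.13,0],[0,0,0],0],
  ],
)

```text
t: 8.65
eef_pos: [0.6626, 0.1544, 0.3662]
ee_rot: [3.14, 0.556, 0.019]
force: [-0.4, -0.1, -0.3]
width: 0.0876
```

```bash
python3 look.py 6 scene,top
python3 - <<'E'
from h import *
s=get_state();M=R.from_euler('xyz',s['ee_rot']).as_matrix();print(M.round(3),(s['eef_pos']+.159*M[:,2]).round(4))
E
```

```text
8.75 [0.6632 0.154  0.3634] [3.138 0.557 0.016] [ 0.63 -0.23  0.66] 0.08763769281969792 [ 0.44  0.58  0.3  -0.22 -1.8   1.15]
[[ 0.849  0.018 -0.528]
 [ 0.013 -1.    -0.012]
 [-0.528  0.003 -0.849]] [0.5792 0.1521 0.2284]
```

View pics/scene6.png

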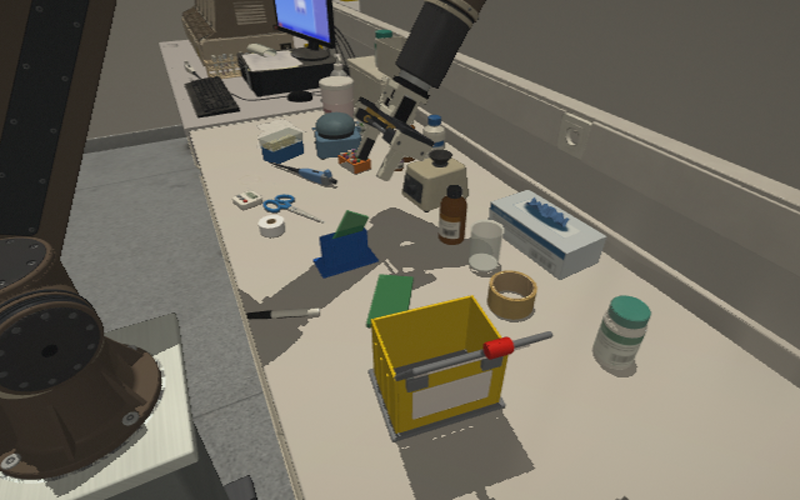

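Request:
arm_command(
  targets=[
    [[0,0,0],[0,6,-40],0],
    [[0,0,0],[-13,0,-21],0],
    [[0,0,0],[-13,0,-21],0],
    [[0,0,0],[-13,0,-21],0],
    [[0,0,0],[-12,0,-20],0],
    [[0,0,0],[0,0,0],0],
  ],
)

```text
t: 9.35
eef_pos: [0.6093, 0.1601, 0.2412]
ee_rot: [3.138, 0.551, 0.017]
force: [0.5, -0.3, 0.6]
width: 0.0878
```

```bash
python3 look.py 7 scene 230,350,110,230
python3 - <<'E'
from h import *
s=get_state();M=R.from_euler('xyz',s['ee_rot']).as_matrix();print((s['eef_pos']+.159*M[:,2]).round(4))
E
python3 look.py 7 top 240,340,160,260
```

```text
9.4 [0.6106 0.1602 0.243 ] [3.138 0.549 0.018] [1.4  0.12 1.66] 0.08764831601757318 [ 0.48  0.6   0.04 -0.23 -1.52  1.18]
[0.5277 0.1582 0.1074]
9.45 [0.6115 0.1604 0.2441] [3.139 0.547 0.018] [0.53 0.03 0.63] 0.0876278125251164 [ 0.48  0.6   0.04 -0.23 -1.52  1.18]
```

View pics/scene7.png

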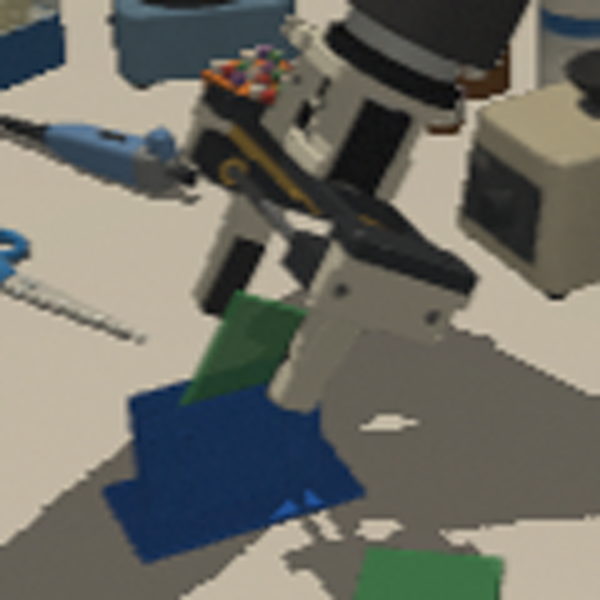

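View pics/top7.png

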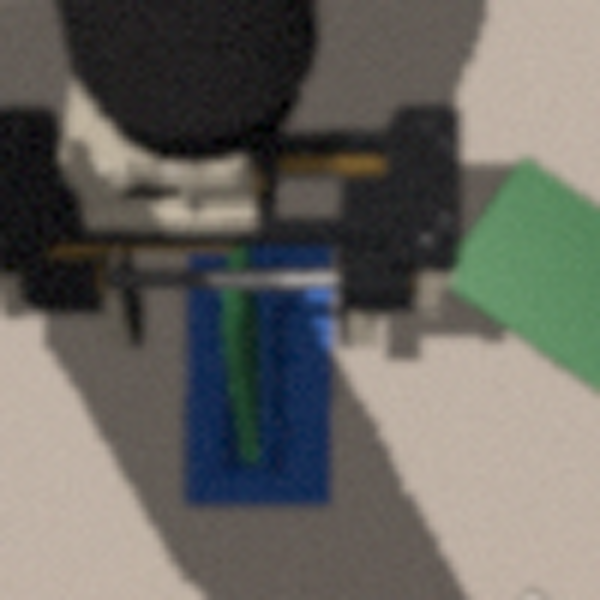

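The jaws straddle the plate's upper end (crop (245,340)). The measured grasp height is about 4 mm high, so I'll correct that and close.

Request:
arm_command(
  targets=[
    [[0,0,0],[-1,0,-4],0],
    [[0,0,0],[0,0,0],1],
    [[0,0,0],[0,0,0],1],
    [[0,0,0],[0,0,0],1],
    [[0,0,0],[0,0,0],1],
    [[0,0,0],[0,0,0],1],
    [[0,0,0],[0,0,0],1],
    [[0,0,0],[0,0,0],1],
  ],
  squeeze=25,
)

```text
t: 10.25
eef_pos: [0.6101, 0.1604, 0.2392]
ee_rot: [3.139, 0.55, 0.018]
force: [-0.4, 0.8, 0.2]
width: 0.0373
```

Request:
arm_command(
  targets=[
    [[0,0,0],[0,0,0],1],
    [[0,0,0],[0,0,0],1],
    [[0,0,0],[0,0,0],1],
    [[0,0,0],[0,0,0],1],
    [[0,0,0],[0,0,0],1],
  ],
)

```text
t: 10.75
eef_pos: [0.61, 0.1604, 0.2393]
ee_rot: [3.139, 0.55, 0.018]
force: [-0.2, 0.8, -0.3]
width: 0.0079
```

```bash
python3 look.py 8 scene 230,350,110,230
python3 - <<'E'
from h import *
s=get_state();M=R.from_euler('xyz',s['ee_rot']).as_matrix();print((s['eef_pos']+.159*M[:,2]).round(4))
E
```

```text
10.8 [0.6101 0.1604 0.2392] [3.139 0.55  0.017] [0.7  0.76 0.04] 0.008092219639650244 [ 0.48  0.6   0.04 -0.23 -1.51  1.18]
[0.5269 0.1586 0.1037]
```

View pics/scene8.png

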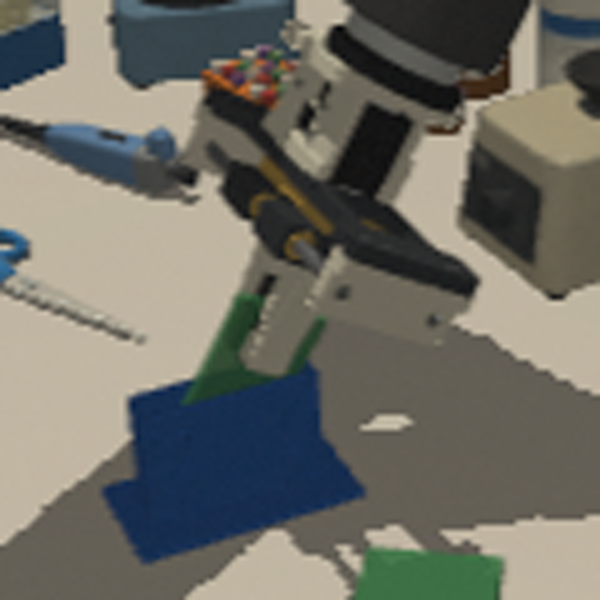

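The width is 8.1 mm, so the plate is pinched near its middle. I'll lift up and slightly toward the lean.

Request:
arm_command(
  targets=[
    [[0,0,0],[1,0,4],1],
    [[0,0,0],[2,0,10],1],
    [[0,0,0],[4,0,15],1],
    [[0,0,0],[4,0,15],1],
  ],
  squeeze=35,
)

```text
t: 11.2
eef_pos: [0.6214, 0.1604, 0.2844]
ee_rot: [3.139, 0.55, 0.018]
force: [1.0, 0.6, -0.7]
width: 0.0077
```

Request:
arm_command(
  targets=[
    [[0,0,0],[5,0,18],1],
    [[0,0,0],[6,0,18],1],
    [[0,0,0],[4,0,20],1],
    [[0,0,0],[0,0,25],1],
    [[0,0,0],[0,0,25],1],
    [[0,0,0],[0,0,20],1],
  ],
)

```text
t: 11.8
eef_pos: [0.6361, 0.1602, 0.4118]
ee_rot: [3.14, 0.548, 0.018]
force: [0.1, 0.5, -0.5]
width: 0.0078
```

```bash
python3 look.py 9 scene 200,450,50,250
```

```text
11.85 [0.6365 0.1601 0.4153] [3.141 0.544 0.019] [ 1.23 -0.2   2.37] 0.007754151115538429 [ 0.46  0.5   0.29 -0.23 -1.85  1.12]
```

View pics/scene9.png

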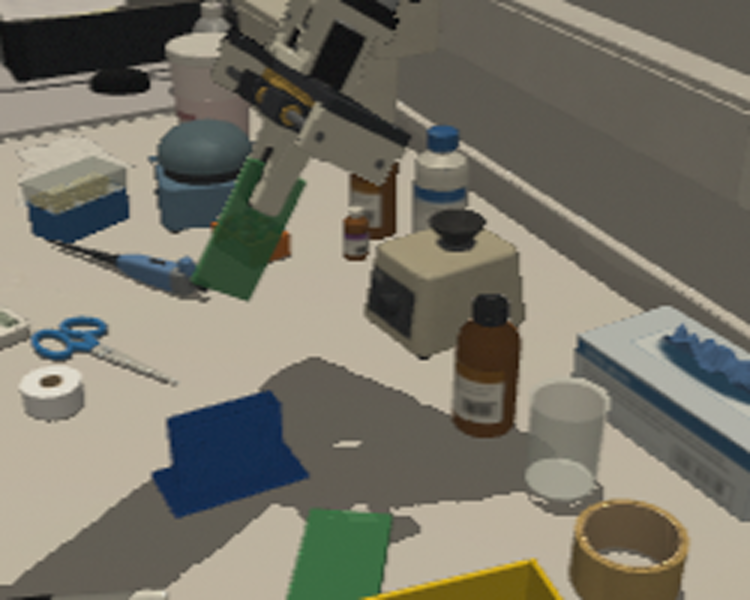

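The plate is clear of the blue bin and aligned with the tool. Next: make it upright, turn it and carry it over the bin.

Request:
arm_command(
  targets=[
    [[0.003,-0.136,0],[0,0,15],1],
    [[0.003,-0.136,0],[0,0,15],1],
    [[0.003,-0.136,0],[-4,0,15],1],
    [[0.003,-0.136,0],[-4,0,15],1],
    [[0,0,-0.144],[-10,-31,0],1],
    [[0,0,-0.144],[-10,-31,0],1],
    [[0,0,-0.144],[-10,-31,0],1],
    [[0,0,-0.144],[-10,-31,0],1],
  ],
)

```text
t: 12.65
eef_pos: [0.5871, 0.0353, 0.47]
ee_rot: [-3.141, 0.006, -0.563]
force: [1.3, -0.6, -0.9]
width: 0.0076
```

Request:
arm_command(
  targets=[
    [[0,0,-0.144],[-10,-32,0],1],
    [[0,0,-0.144],[-10,-32,0],1],
    [[0,0,-0.144],[-10,-32,0],1],
    [[0,0,-0.144],[-10,-32,0],1],
    [[0,0,-0.144],[-10,-32,0],1],
    [[0,0,-0.144],[-10,-33,0],1],
    [[0,0,-0.144],[-10,-33,0],1],
    [[0,0,-0.144],[-10,-33,0],1],
  ],
)

```text
t: 13.45
eef_pos: [0.5071, -0.2238, 0.47]
ee_rot: [-3.141, 0.006, -1.716]
force: [1.0, -0.4, -1.1]
width: 0.0077
```

```bash
python3 look.py 10 scene 200,450,120,330
```

```text
13.5 [ 0.5058 -0.227   0.47  ] [ 3.141  0.005 -1.726] [-0.39 -2.63 -0.81] 0.007821462467147397 [-0.07  0.12 -0.15 -0.   -1.3  -0.08]
```

View pics/scene10.png

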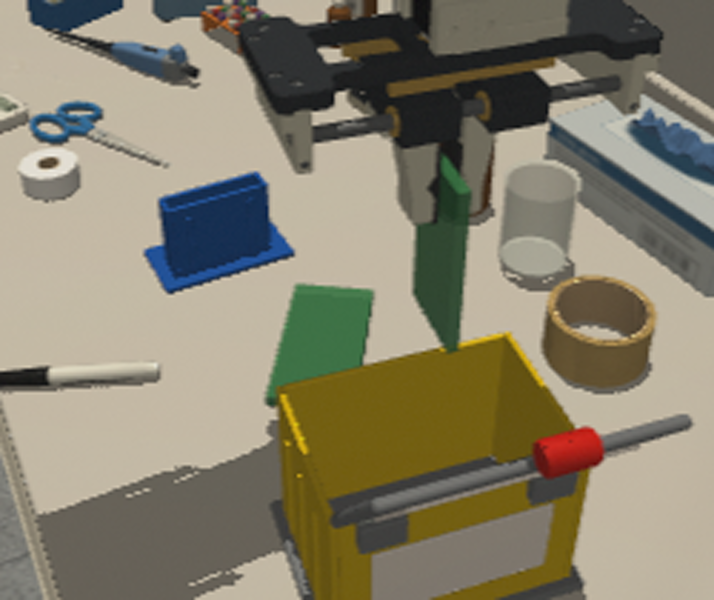

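The plate hangs upright over the mouth. I'm lowering it in.

Request:
arm_command(
  targets=[
    [[0,0,0.015],[3,3,-25],1],
    [[0,0,0],[0,0,-25],1],
    [[0,0,0],[0,0,-25],1],
    [[0,0,0],[0,0,-25],1],
    [[0,0,0],[0,0,-25],1],
    [[0,0,0],[0,0,-25],1],
  ],
)

```text
t: 14.1
eef_pos: [0.5109, -0.2196, 0.3189]
ee_rot: [-3.141, 0.006, -1.695]
force: [0.5, -0.3, -1.5]
width: 0.0078
```

```bash
python3 look.py 11 scene 250,450,180,330
```

```text
14.15 [ 0.5095 -0.2192  0.3146] [ 3.136  0.007 -1.696] [-2.03  0.97 -4.66] 0.007443799514987953 [-0.06  0.24 -0.37 -0.01 -0.96 -0.06]
```

View pics/scene11.png

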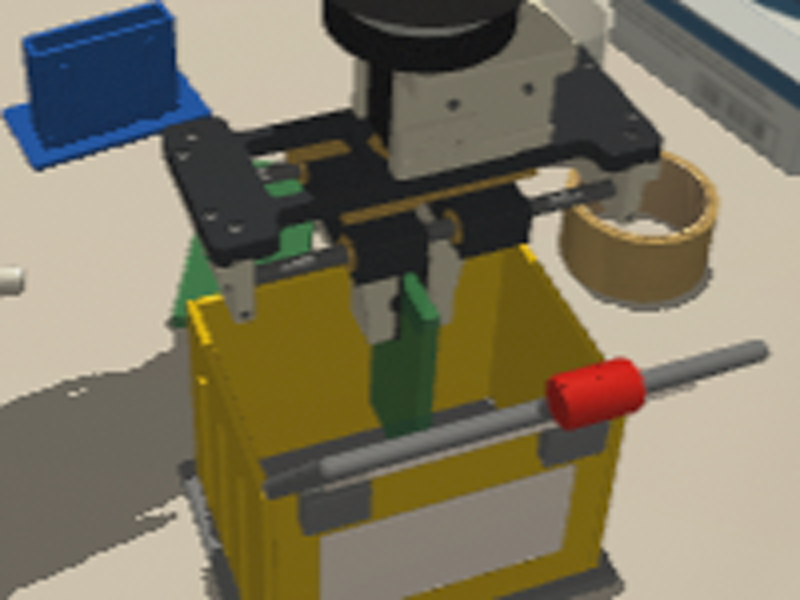

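Request:
arm_command(
  targets=[
    [[0,0,0],[0,-3,-12],1],
    [[0,0,0],[0,0,-12],1],
    [[0,0,0],[0,0,-10],1],
    [[0,0,0],[0,0,0],1],
  ],
)

```text
t: 14.55
eef_pos: [0.5107, -0.2226, 0.2842]
ee_rot: [3.14, 0.006, -1.695]
force: [-0.6, 0.9, -1.4]
width: 0.0081
```

Request:
arm_command(
  targets=[
    [[0,0,0],[0,0,0],0.5],
    [[0,0,0],[0,0,0],0.5],
    [[0,0,0],[0,0,0],0.5],
    [[0,0,0],[0,0,0],0.5],
    [[0,0,0],[0,0,0],0.5],
    [[0,0,0],[0,0,0],0.5],
  ],
)

```text
t: 15.15
eef_pos: [0.5111, -0.2226, 0.2854]
ee_rot: [-3.141, 0.006, -1.695]
force: [-0.4, 1.0, 0.9]
width: 0.0434
```

Request:
arm_command(
  targets=[
    [[0,0,0],[0,0,10],0.5],
    [[0,0,0],[0,0,20],0.5],
    [[0,0,0],[0,0,30],0.5],
    [[0,0,0],[0,0,40],0.5],
    [[0,0,0],[0,0,45],0.5],
    [[0,0,0],[0,0,45],0.3],
  ],
)

```text
t: 15.75
eef_pos: [0.5105, -0.2226, 0.4779]
ee_rot: [-3.141, 0.006, -1.695]
force: [1.6, 0.3, -0.3]
width: 0.0481
```

```bash
python3 look.py 12 scene 250,450,180,330
```

```text
15.8 [ 0.5115 -0.2234  0.4866] [-3.130e+00  3.000e-03 -1.694e+00] [ 4.04 -1.99 10.16] 0.05095624970049378 [-0.06  0.12 -0.12 -0.   -1.32 -0.06]
```

View pics/scene12.png

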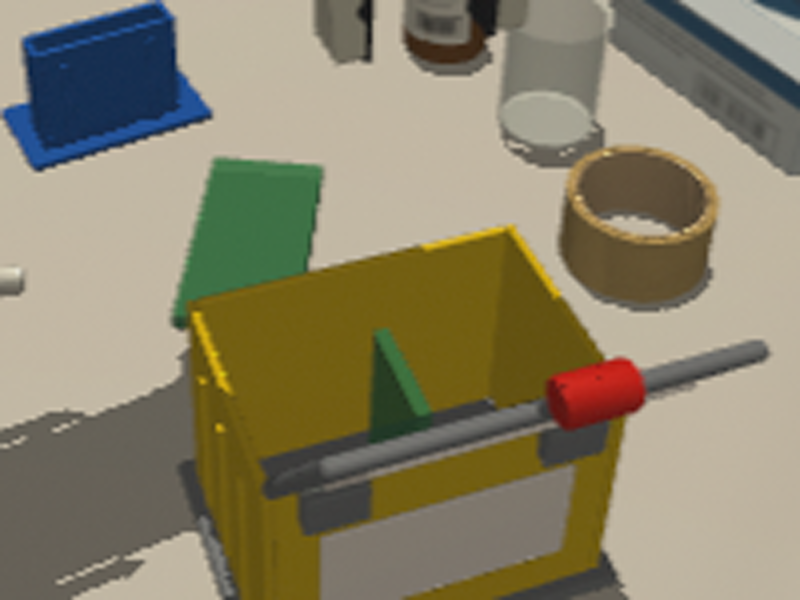

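The plate stands free inside the bin (crop (395,390)) and the flap is still open. I'll locate the grip for the second grasp.

```bash
python3 - <<'E'
from h import *
f=np.load('scene12.npz');hs=cv2.cvtColor(f['p'],cv2.COLOR_RGB2HSV)
m=cv2.inRange(hs,(172,130,60),(180,255,255))|cv2.inRange(hs,(0,170,80),(6,255,255));m[:240]=0;m[300:]=0;m[:,:370]=0;m[:,430:]=0
v,u=np.nonzero(m);c=[u.mean(),v.mean()];print(c,len(u),'proj',proj('scene',[.4882,-.3729,.2593]))
e,d=ray('scene',c)
b=np.array([.1376,.9905]);h=np.array([.5007,-.2825,.134])
for q in(2.1,2.15,2.2,2.25):
    P=h+.155*np.r_[np.cos(q)*b,np.sin(q)];print(q,P.round(4),proj('scene',P).round(1))
print('cloud',np.median(cloud('scene',f['d'])[m>0],0).round(4), 'onz .259',onz('scene',c,.259).round(4))
t=np.load('top4.npz')
E
python3 look.py 13 top
```

```text
[np.float64(398.4327868852459), np.float64(277.84262295081965)] 305 proj [[396.9071543 277.7166949]]
2.1 [ 0.4899 -0.36    0.2678] [[392.9 266.1]]
2.15 [ 0.489  -0.3665  0.2637] [[394.9 271.8]]
2.2 [ 0.4881 -0.3729  0.2593] [[396.9 277.7]]
2.25 [ 0.4873 -0.3789  0.2546] [[398.7 283.7]]
cloud [ 0.4862 -0.3784  0.2658] onz .259 [[ 0.49   -0.3738  0.259 ]]
15.85 [ 0.5116 -0.2232  0.4834] [-3.13   0.004 -1.694] [ 0.33  0.74 -0.04] 0.054443701532478295 [-0.06  0.12 -0.12 -0.   -1.31 -0.06]
```

View pics/top13.png

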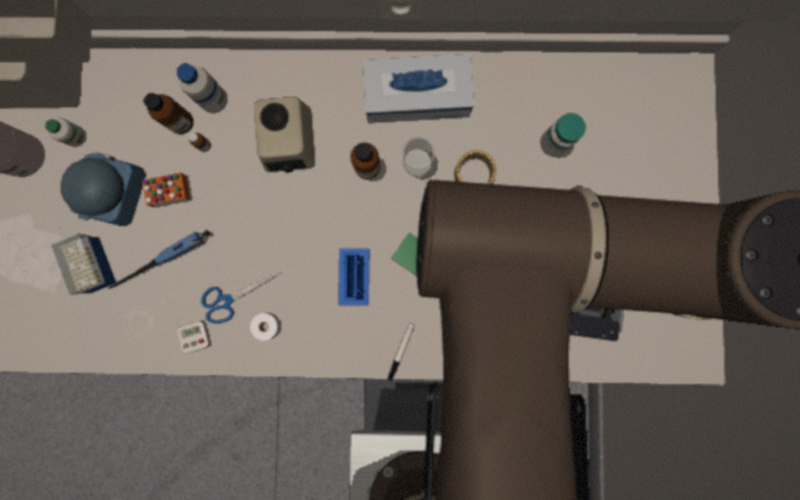

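The grip sits at (0.4895, −0.3735, 0.259), which means 2.2 rad at the stop. I'll go above it, then down and pinch.

Request:
arm_command(
  targets=[
    [[0,0,-0.015],[-6,-38,0],0],
    [[0,0,0],[-6,-38,0],0],
    [[0,0,0],[-5,-37,0],0],
    [[0,0,0],[-5,-37,0],0],
    [[0,0,0],[0,0,0],0],
    [[0,0,0],[0,0,0],0],
  ],
  squeeze=20,
)

```text
t: 16.45
eef_pos: [0.4886, -0.3734, 0.4754]
ee_rot: [3.141, 0.006, -1.712]
force: [-0.4, -0.1, 0.5]
width: 0.0875
```

```bash
python3 look.py 14 scene 300,500,150,300
```

```text
16.5 [ 0.4888 -0.3726  0.4755] [-3.141  0.006 -1.711] [0.05 0.66 0.05] 0.08747273384862846 [-0.34  0.22 -0.01 -0.01 -1.34  0.2 ]
```

View pics/scene14.png

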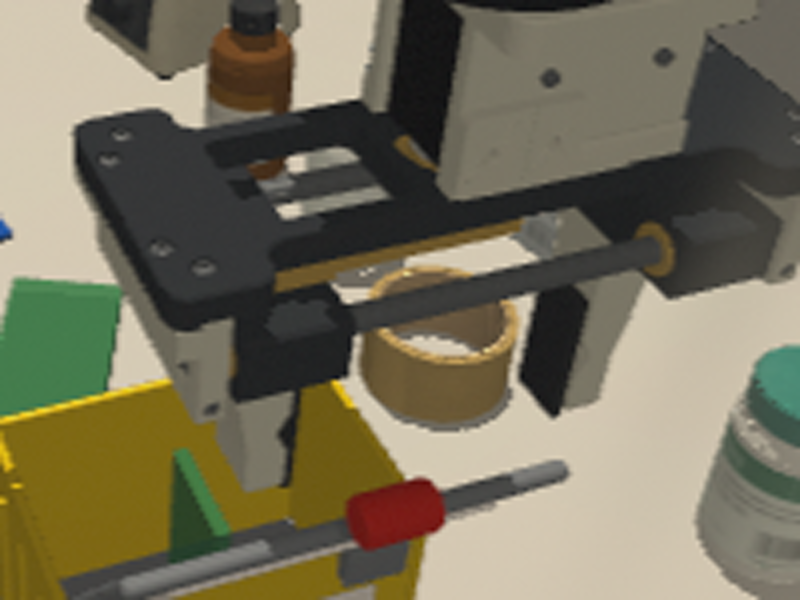

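Request:
arm_command(
  targets=[
    [[0,0,0],[0,0,-20],0],
    [[0,0,0],[0,0,-20],0],
    [[0,0,0],[0,0,-16],0],
    [[0,0,0],[0,0,0],1],
    [[0,0,0],[0,0,0],1],
    [[0,0,0],[0,0,0],1],
    [[0,0,0],[0,0,0],1],
    [[0,0,0],[0,0,0],1],
  ],
  squeeze=20,
)

```text
t: 17.3
eef_pos: [0.4891, -0.3725, 0.4201]
ee_rot: [-3.14, 0.006, -1.71]
force: [0.3, -0.4, 0.8]
width: 0.053
```

Request:
arm_command(
  targets=[
    [[0,0,0],[0,0,0],1],
    [[0,0,0],[0,0,0],1],
    [[0,0,0],[0,0,0],1],
    [[0,0,0],[0,0,0],1],
    [[0,0,0],[0,0,0],1],
  ],
)

```text
t: 17.8
eef_pos: [0.4892, -0.3726, 0.4193]
ee_rot: [-3.141, 0.006, -1.71]
force: [1.0, -0.1, 0.6]
width: 0.028
```

```bash
python3 look.py 15 scene 300,500,150,300;python3 - <<'E'
import numpy as np
q=np.linspace(2.19,0.0,30);b=np.array([.1376,.9905])
P=np.c_[155*np.cos(q)[:,None]*b,155*np.sin(q)];P-=P[0]
R=np.round(P);print(np.diff(R,axis=0).astype(int).tolist(),R[-1],q.round(2))
E
```

```text
17.85 [ 0.4892 -0.3726  0.4193] [-3.141  0.006 -1.71 ] [ 1.62  0.14 -0.03] 0.02762904106679107 [-0.34  0.25 -0.1  -0.01 -1.22  0.2 ]
[[1, 10, 6], [2, 10, 6], [1, 10, 5], [2, 11, 4], [1, 11, 3], [2, 12, 3], [1, 11, 1], [2, 12, 1], [2, 11, -1], [1, 12, -1], [2, 11, -2], [1, 12, -3], [2, 11, -3], [1, 10, -5], [2, 11, -5], [1, 9, -6], [2, 10, -7], [1, 9, -8], [1, 8, -8], [1, 8, -9], [1, 6, -9], [1, 7, -10], [1, 5, -10], [0, 5, -11], [1, 4, -11], [0, 3, -11], [0, 2, -12], [1, 1, -12], [0, 1, -11]] [  34.  243. -126.] [2.19 2.11 2.04 1.96 1.89 1.81 1.74 1.66 1.59 1.51 1.43 1.36 1.28 1.21
 1.13 1.06 0.98 0.91 0.83 0.76 0.68 0.6  0.53 0.45 0.38 0.3  0.23 0.15
 0.08 0.  ]
```

View pics/scene15.png

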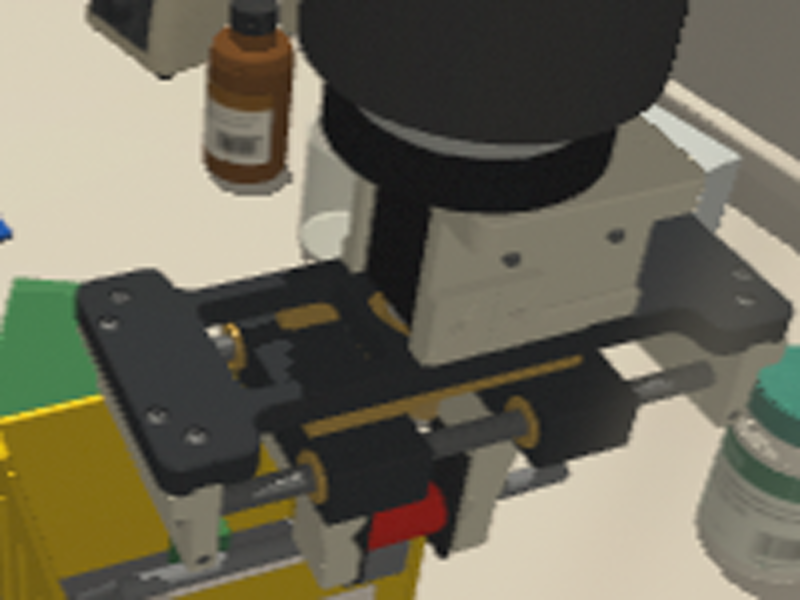

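The grip is held again at 27.6 mm. I'm easing the flap over in small arc steps of about 0.75 rad/s.

Request:
arm_command(
  targets=[
    [[0,0,0],[1,10,6],1],
    [[0,0,0],[2,10,6],1],
    [[0,0,0],[1,10,5],1],
    [[0,0,0],[2,11,4],1],
    [[0,0,0],[1,11,3],1],
    [[0,0,0],[2,12,3],1],
    [[0,0,0],[1,11,1],1],
    [[0,0,0],[2,12,1],1],
  ],
  squeeze=25,
)

```text
t: 18.65
eef_pos: [0.5012, -0.2846, 0.4488]
ee_rot: [-3.141, 0.006, -1.71]
force: [1.2, -1.4, 0.5]
width: 0.0278
```

Request:
arm_command(
  targets=[
    [[0,0,0],[2,11,-1],1],
    [[0,0,0],[1,12,-1],1],
    [[0,0,0],[2,11,-2],1],
    [[0,0,0],[1,12,-3],1],
    [[0,0,0],[2,11,-3],1],
    [[0,0,0],[1,10,-5],1],
    [[0,0,0],[2,11,-5],1],
    [[0,0,0],[1,9,-6],1],
  ],
)

```text
t: 19.45
eef_pos: [0.5133, -0.1972, 0.4224]
ee_rot: [-3.141, 0.007, -1.709]
force: [1.5, 3.9, 6.1]
width: 0.0277
```

```bash
python3 look.py 16 scene 250,450,100,300
```

```text
19.5 [ 0.5135 -0.1961  0.4216] [-3.141  0.008 -1.709] [1.58 5.78 7.34] 0.027941075065995833 [-0.01  0.14 -0.24 -0.01 -1.19 -0.12]
```

View pics/scene16.png

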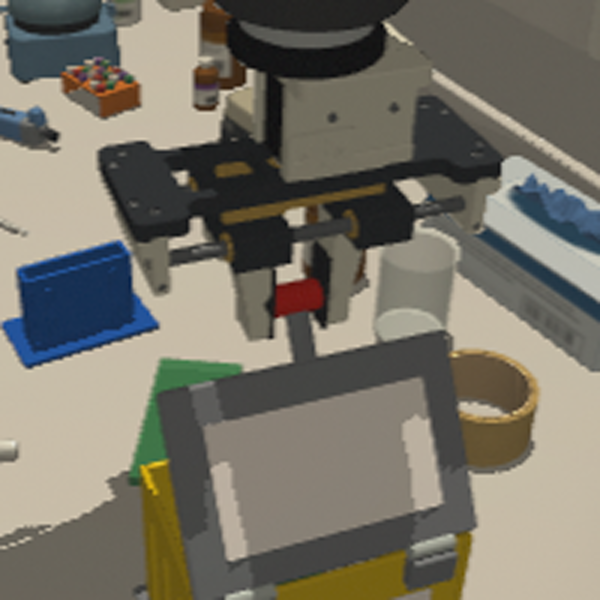

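Request:
arm_command(
  targets=[
    [[0,0,0],[2,11,-6],1],
    [[0,0,0],[1,9,-8],1],
    [[0,0,0],[1,8,-8],1],
    [[0,0,0],[1,8,-9],1],
    [[0,0,0],[1,6,-9],1],
    [[0,0,0],[1,7,-10],1],
    [[0,0,0],[1,5,-10],1],
    [[0,0,0],[0,5,-11],1],
  ],
)

```text
t: 20.3
eef_pos: [0.5213, -0.1388, 0.3504]
ee_rot: [-3.141, 0.006, -1.71]
force: [4.3, 0.9, 0.5]
width: 0.0278
```

Request:
arm_command(
  targets=[
    [[0,0,0],[1,4,-11],1],
    [[0,0,0],[0,3,-11],1],
    [[0,0,0],[0,2,-12],1],
    [[0,0,0],[0,1,-8],1],
    [[0,0,0],[0,0,-6],1],
    [[0,0,0],[0,0,0],1],
  ],
)

```text
t: 20.9
eef_pos: [0.5227, -0.1287, 0.3019]
ee_rot: [-3.141, 0.007, -1.71]
force: [4.5, 8.5, 0.1]
width: 0.0278
```

```bash
python3 look.py 17 scene 250,450,150,300
```

```text
20.95 [ 0.5227 -0.1287  0.3022] [-3.141  0.007 -1.71 ] [ 3.86  8.38 -0.49] 0.027428499733568024 [ 0.12  0.23 -0.43 -0.01 -0.92 -0.25]
```

View pics/scene17.png

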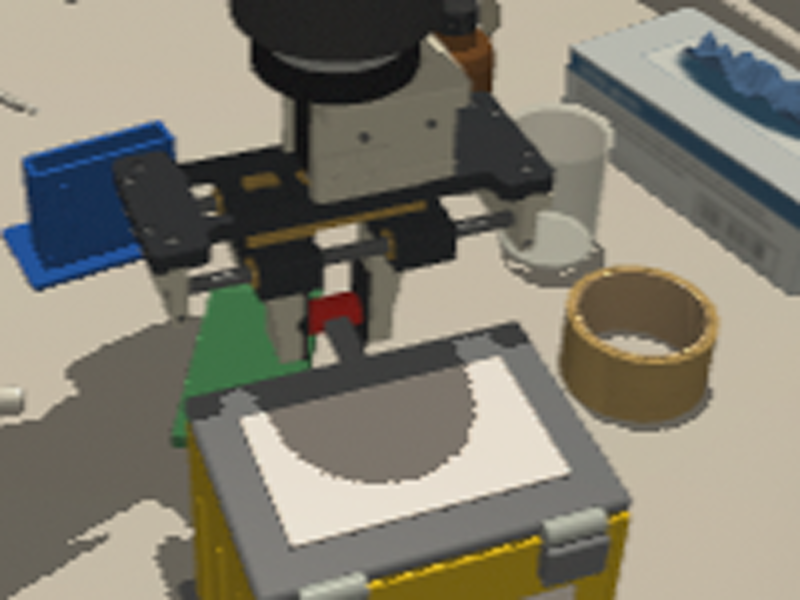

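About 8 mm is left under the grip. I'm creeping down until the force shows contact with the rim.

Request:
arm_command(
  targets=[
    [[0,0,0],[0,0,-3],1],
    [[0,0,0],[0,0,-2],1],
    [[0,0,0],[0,0,-2],1],
    [[0,0,0],[0,0,0],1],
  ],
)

```text
t: 21.35
eef_pos: [0.5227, -0.1287, 0.2954]
ee_rot: [-3.14, 0.007, -1.71]
force: [4.4, 8.2, -0.2]
width: 0.0276
```

Request:
arm_command(
  targets=[
    [[0,0,0],[0,0,-2],1],
    [[0,0,0],[0,0,0],1],
  ],
)

```text
t: 21.55
eef_pos: [0.5227, -0.1287, 0.2935]
ee_rot: [-3.14, 0.007, -1.71]
force: [4.2, 8.4, -0.8]
width: 0.0277
```

Request:
arm_command(
  targets=[
    [[0,0,0],[0,0,-2],1],
    [[0,0,0],[0,0,0],1],
    [[0,0,0],[0,0,0],1],
  ],
)

```text
t: 21.85
eef_pos: [0.5227, -0.1287, 0.2916]
ee_rot: [-3.14, 0.007, -1.71]
force: [4.5, 8.4, -0.8]
width: 0.0281
```

```bash
python3 look.py 18 scene 250,450,150,300
python3 - <<'E'
from h import *
for k in('0','2','18'):
    X=cloud('scene',np.load(f'scene{k}.npz')['d'])
    # flap far edge strip near grip side, left & right of gripper
    Q=X.reshape(-1,3);b=np.array([.1376,.9905]);h=np.array([.5007,-.2825]);r=(Q[:,:2]-h)@b;x=(Q[:,:2]-h)@np.array([.9905,-.1376])
    s=(r>.1)&(r<.116)&(abs(x)>.04)&(abs(x)<.08)&(Q[:,2]>.12)&(Q[:,2]<.16);print(k,s.sum(),np.median(Q[s,2]).round(4))
E
```

```text
21.9 [ 0.5227 -0.1287  0.2916] [-3.14   0.007 -1.71 ] [ 4.52  8.72 -0.55] 0.027714937093046364 [ 0.12  0.24 -0.44 -0.01 -0.89 -0.25]
0 235 0.1373
2 240 0.1372
18 240 0.1381
```

Request:
arm_command(
  targets=[
    [[0,0,0],[0,0,-2],1],
    [[0,0,0],[0,0,0],1],
    [[0,0,0],[0,0,0],1],
  ],
)

```text
t: 22.2
eef_pos: [0.5226, -0.1287, 0.2898]
ee_rot: [-3.14, 0.007, -1.71]
force: [3.2, 8.3, 1.8]
width: 0.0276
```

```bash
python3 look.py 19 scene 250,450,150,300
python3 - <<'E'
from h import *
for k in('0','2','17','18','19'):
    X=cloud('scene',np.load(f'scene{k}.npz')['d'])
    Q=X.reshape(-1,3);b=np.array([.1376,.9905]);h=np.array([.5007,-.2825]);r=(Q[:,:2]-h)@b;x=(Q[:,:2]-h)@np.array([.9905,-.1376])
    s=(r>.1)&(r<.116)&(abs(x)>.04)&(abs(x)<.08)&(Q[:,2]>.12)&(Q[:,2]<.16);print(k,s.sum(),np.median(Q[s,2]).round(4),np.mean(Q[s,2]).round(4))
E
```

```text
22.25 [ 0.5227 -0.1287  0.2898] [-3.14   0.007 -1.71 ] [3.36 7.99 1.88] 0.02789614832067449 [ 0.12  0.24 -0.44 -0.01 -0.89 -0.25]
0 235 0.1373 0.1373
2 240 0.1372 0.1371
17 261 0.145 0.1451
18 240 0.1381 0.138
19 241 0.1367 0.1367
```

View pics/scene19.png

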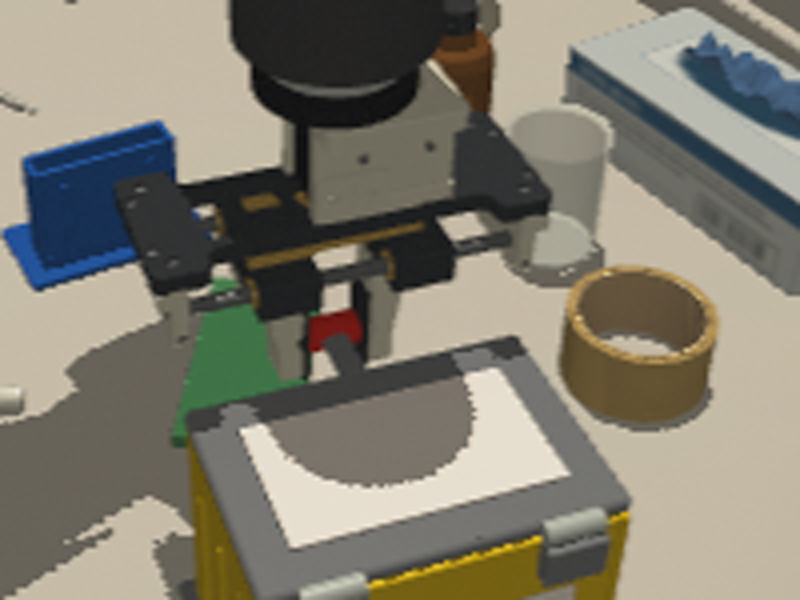

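The flap height is back to its shut value and the upward force has risen, so it's shut. I'll release and back away.

Request:
arm_command(
  targets=[
    [[0,0,0],[0,0,0],0],
    [[0,0,0],[0,0,0],0],
    [[0,0,0],[0,0,0],0],
    [[0,0,0],[0,0,0],0],
    [[0,0,0],[0,0,0],0],
    [[0,0,0],[0,0,0],0],
    [[0,0,0],[0,0,0],0],
  ],
)

```text
t: 22.95
eef_pos: [0.522, -0.1296, 0.2903]
ee_rot: [-3.141, 0.006, -1.71]
force: [-0.1, 0.9, -0.4]
width: 0.0784
```

Request:
arm_command(
  targets=[
    [[0,0,0],[0,0,20],0],
    [[0,0,0],[0,0,30],0],
    [[0,0,0],[0,20,30],0],
    [[0,0,0],[0,40,20],0],
    [[0,0,0],[0,40,20],0],
    [[0,0,0],[0,40,0],0],
    [[0,0,0],[0,0,0],0],
    [[0,0,0],[0,0,0],0],
  ],
)

```text
t: 23.75
eef_pos: [0.5219, 0.0113, 0.4103]
ee_rot: [-3.141, 0.006, -1.708]
force: [-0.1, -0.4, -0.4]
width: 0.0875
```

```bash
python3 look.py 20 scene
python3 - <<'E'
from h import *
for k in('0','20'):
    X=cloud('scene',np.load(f'scene{k}.npz')['d'])
    Q=X.reshape(-1,3);b=np.array([.1376,.9905]);h=np.array([.5007,-.2825]);r=(Q[:,:2]-h)@b;x=(Q[:,:2]-h)@np.array([.9905,-.1376])
    s=(r>.1)&(r<.116)&(abs(x)>.04)&(abs(x)<.08)&(Q[:,2]>.12)&(Q[:,2]<.16);print(k,s.sum(),np.mean(Q[s,2]).round(4))
E
```

```text
23.8 [0.5219 0.0105 0.4101] [ 3.141  0.006 -1.709] [0.09 0.25 0.33] 0.08760123405340378 [ 0.39  0.1  -0.31 -0.01 -1.15 -0.53]
0 235 0.1373
20 237 0.1373
```

View pics/scene20.png

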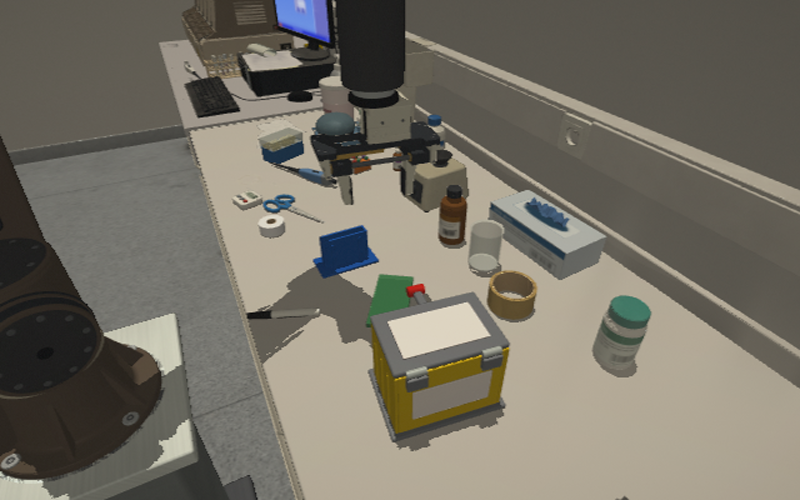

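The flap is shut at (440,330), with its edge at the same height as at the start. The blue bin is empty, the bystanders look unmoved, and the gripper is clear of everything.

```bash
python3 -c "
from station import *
print(job_done())"
```

```text
the job is handed in; nothing more can be done
None
```

I completed all the steps and handed the job in at about 24 s; `job_done` reports no verdict.

I swung the flap back by its red grip to its stop (about 2.2 rad) and let go, and it stayed open. I then tilted the 55 mm plate out of the blue bin and set it upright inside the yellow bin. The larger flat sheet on the bench (143 × 70 mm) was the look-alike, and I left it alone. Last, I took the grip again and eased the flap down at about 0.75 rad/s until the force showed it on the rim.

**Last checks:**
- **Flap:** after I let go, its edge height was the same as at the start (0.1373 m both times), so it is fully shut.
- **Blue bin and bench:** the blue bin is empty and the bystanders look unmoved. I compared the bystanders only by eye in the pictures.
- **Gripper:** it is open, clear of everything, with near-zero force.
- **Plate:** I last saw it standing free inside the bin before closing, and could not see it with the flap shut.

No check failed. The one oddity was a steady sideways pull of about 8 N on the grip near closing, which went away on release.

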